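# Lock a module in its repair cradle with a flat screwdriver

## Task

Take the orange flat screwdriver from its blue stand, rest its blade lightly on the slotted lock screw of the repair cradle and rotate it until the blade drops into the slot, then turn the screw clockwise until the red tongue has swung fully home over the black module. Do not force the sprung screw down to the bottom of its travel, and move the lock only with the screwdriver. Afterwards stand the screwdriver back in its blue stand, let go of it, and leave the other things on the bench where they are.

Things in the scene. Friction and masses are not known exactly. Their poses are not given: they have to be found in the camera images.
- driver: loose flat screwdriver, 157 mm long, 0.16 kg, upright, blade down, in the blue stand. Origin at the centre of the blade's end; z runs up to the handle, x along the blade's width. Black round collar 50 mm across from z = 78 to 86 mm; orange flat-sided handle 36 mm (x) by 26 mm (y) from z = 85 to 157 mm: grip it across the 26 mm, at about z = 125 mm.
- driver_tip (a point): centre of the end of the screwdriver's blade (origin and axes of the driver). The blade is 20 mm wide (x), 3.2 mm thick (y) and 22 mm long; the round shank above it is 12 mm thick.
- stand: fixed blue stand, 90 mm square foot, 92 mm high; origin at the centre of its underside. Its 70 mm square top has a 30 mm square hole in the middle, open down to the 8 mm thick foot; the driver's collar rests on the top, its blade's end then 14 mm over the table, at any yaw.
- cradle: fixed repair cradle: aluminium base plate 12 mm thick (x -40 to 140, y -80 to 80 mm), a grey post 46 mm square and 53 mm high that carries the lock, and a black module 100 by 120 mm, its top 46 mm over the table (chips on it to 51 mm). Origin on the table, on the lock screw's axis; +x points from the screw to the module, whose near edge is at x = 33 mm.
- lock (a joint): turn of the red tongue on its post (rad), growing clockwise seen from above: 0 is open, 1.4 fully home against its stop with the tongue pointing along the cradle's +x over the module; starts between 0 and 0.25. A stiff friction (0.06 N m) holds it where it is left.
- screw_face (a point): centre of the lock screw's top face at rest, 85 mm over the table; z up, x along the red tongue (62 mm long), turning with it. Round steel head 40 mm across, slot right across it 7 mm wide, 8 mm deep. The slot lies roughly along the tongue, but the head has free play: it turns up to 0.35 rad either way before it takes the tongue along, and starts anywhere in that play.
- screw (a joint): how far the sprung screw head is pressed down (m): 0 at rest, 0.012 at the bottom of its travel. About 1.6 N starts it moving, 4 N presses it 6 mm down, 6.4 N to the bottom; it springs up around the blade when the blade meets the slot.
- vial: bystander: small clear bottle with a blue cap, 36 mm across, 70 mm high, near the stand; origin under its centre
- dish: bystander: white ceramic dish, 64 mm across, 30 mm high, near the stand; origin under its centre
- eraser: bystander: green block, 75 by 45 by 20 mm, near the stand; origin under its centre
- amber: bystander: amber bottle, 44 mm across, 85 mm high; origin under its centre
- brush: bystander: brush 160 mm long lying on the bench
- wheel: bystander: grey disc 56 mm across, 25 mm high; origin under its centre
- jar: bystander: white jar 60 mm across, 60 mm high; origin under its centre

How it is judged:
By the outcome, as a careful person would: the job done as asked, in the order asked, and still so for the second after the job is handed in, with the robot touching nothing.
It also fails if it takes over 67 s, if anything falls off the work surface, if the arm or the gripper's body presses on something with over 40 N, if the wrist force passes 120 N, or if a joint passes its speed limit or range.

## Robot

A 6-joint arm with a two-finger parallel gripper is mounted at the origin on the work surface. World frame = base frame: x ahead of the robot, y to its left, z up, the work surface at z = 0. Lengths are in m, angles in rad, forces in N, time in s.
With the tool pointing down it reaches from about 0.35 to 0.85 m from the base axis. Payload 8.1 kg.
Tool frame: the origin (TCP) lies at the centre of the arm's flange, where the gripper is bolted on; the fingertips stand 186 mm ahead of it and the grasp point (between the pads) lies 167 mm ahead of it; z points along the fingers, y is the line along which they close (so a half turn about z gives the same grasp; the last joint's range is limited). The gripper opens to 93 mm and grips with 3 to 60 N. Pads are 15 mm wide; open, the fingers measure 128 mm over their backs; the gripper's body (75 mm by 188 mm) begins 65 mm behind the grasp point.
Start: joints at [-1.305, 0.13, 1.488, -0, 1.523, -0.085], TCP at [0.206, -0.563, 0.405] pointing down, gripper open.
Joint ranges: [-2.96, 2.96], [-0.89, 2.26], [0.02, 2.5], [-1.34, 4.48], [0, 2.73], [-2.66, 2.66]. Speed limits (rad/s): [2.39, 2.39, 2.79, 3.14, 3.14, 3.14].

## Interface

Orientations are given as a rotation vector (axis times angle).
In Python, from plant import robot gives the robot as it stands.
- The arm moves only by the tool apply_moves, never from a script. Its argument "series" is a list of rows, each a list of 2 entries, a list of its own where there are three numbers: the shift along the tool's x, y, z in mm, then the turn, a rotation vector about the tool's x, y, z in rad. A call has 1 to 12 rows; each row shifts and turns the commanded pose from where the row before left it, along the tool's axes as they then stand; what a row does not reach is not made up. A row lasts 1/12 s, in which the tool goes at most 41.7 mm and 7.16 degrees, less where a joint would pass 70% of its speed; a pose out of reach is approached as far as the arm can. A call is refused whole if a number of a shift passes 41.7 or a number of a turn 0.125, either way. A call with a gripper value outside its range is refused whole. "claw" is the opening, from 0 (shut) to 1 (fully open), set as the call begins (left out, the last holds). The fingers move at their own pace and stop on an object; "newtons" is the grip in N (left out, the last holds). Time passes only in rows, so rows that do not move let the fingers close. It gives the time, the measured TCP pose, the force, the opening and the grip force at its end, in the units of the state.
- robot.read_state(): the state, without advancing time (a new reading comes with each control period).
- robot.read_camera(name): name is "side" or "top"; returns (picture, depth): 384x512x3 uint8, blue, green, red; 384x512 float32, m along the optical axis (not along the pixel's ray), 0 where there is no reading.
- robot.calibration(name): a dict with "fx", "fy", "cx", "cy" (pixels), "extrinsics" (4x4, takes a point from world to camera coordinates). Camera axes: x right, y down, z forward; pixel columns grow to the right and rows downward; lengths in m; the calibration is good to about 2 mm. A picture is of the moment at which its call begins. calibration takes no time and is no camera call.
- robot.close_job(): hands the job in; it is judged then, once.
The state is a dict: "t": time; "q": joint angles; "dq": joint speeds; "joint_torque": joint torques, N m; "tool_pos": TCP position; "orientation": TCP orientation; "force": force on the tool from outside, world axes, zero at the start; "wrist_torque": the same for the moment, N m; "opening": finger opening in m; "gripper_force": force on a finger pad.
Only numpy, scipy, OpenCV 4.12 (cv2) and the standard library are available. Lean on these libraries where they do the work, as an engineer would, in place of code of your own. Each camera call takes 0.05 s, during which the arm holds its last target. There are 200 camera calls.

## Working session

There is one attempt and no reset: what is moved stays moved. The work goes in short steps, Python scripts to look and compute and a tool call to move; the robot and the scene stay as the last step left them, time stands still between calls to the robot, and variables do not carry over. Pictures are saved under pics/ and viewed, at most 10 in all, crops included, and the job is handed in when it is done.

Besides the shell and the picture viewer there is one more tool, called after "Emit:" as a command line: name --argument value ..., lists and objects as JSON in quotes. apply_moves: Moves the arm, as the interface text tells. Its arguments: {"type":"object","properties":{"series":{"type":"array"},"claw":{"type":"number"},"newtons":{"type":"number"}},"required":["series"]}

```bash
mkdir -p pics; ls; cat > h.py <<'E'
import numpy as np,cv2
from plant import robot
from scipy.spatial.transform import Rotation as R
def cal(n):
    c=robot.calibration(n);return c,np.array(c["extrinsics"])
def cloud(n,d):
    c,E=cal(n);v,u=np.mgrid[:384,:512]
    p=np.stack([(u-c["cx"])/c["fx"]*d,(v-c["cy"])/c["fy"]*d,d],-1)
    return (p-E[:3,3])@E[:3,:3]
def ray(n,u,v,z):
    c,E=cal(n);o=-E[:3,:3].T@E[:3,3];d=E[:3,:3].T@np.array([(u-c["cx"])/c["fx"],(v-c["cy"])/c["fy"],1])
    return o+d*(z-o[2])/d[2]
def proj(n,p):
    c,E=cal(n);q=E[:3,:3]@np.array(p)+E[:3,3];return c["fx"]*q[0]/q[2]+c["cx"],c["fy"]*q[1]/q[2]+c["cy"]
E
python3 - <<'E'
from h import *
for n in("top","side"):
    p,d=robot.read_camera(n);cv2.imwrite(f"pics/{n}0.png",p);np.savez(f"{n}0.npz",p=p,d=d)
    c,E=cal(n);print(n,c["fx"],-E[:3,:3].T@E[:3,3],E[:3,:3].round(2).tolist())
s=robot.read_state();print(s)
E
```

```text
pics
top 414.9881333193159 [ 0.49489881 -0.00526553  1.24587489] [[-0.01, -1.0, -0.01], [-1.0, 0.01, -0.09], [0.09, 0.01, -1.0]]
side 357.94619514095064 [ 0.53810055 -0.83598612  0.5931931 ] [[1.0, -0.06, -0.01], [-0.04, -0.52, -0.86], [0.05, 0.85, -0.52]]
{'t': 0.1, 'q': array([-1.30540020e+00,  1.31091732e-01,  1.48916237e+00,  2.61268738e-05,
        1.52301369e+00, -8.53662696e-02]), 'dq': array([-0.00027214, -0.00161523, -0.00247181, -0.00148764,  0.00017694,
        0.00020974]), 'joint_torque': array([ 3.22797296e-04, -5.61341214e+01, -4.93096590e+01,  7.68799754e-02,
        2.93181126e-02, -5.05973571e-05]), 'tool_pos': array([ 0.20615895, -0.56325132,  0.40379286]), 'orientation': array([-3.09175619e+00, -5.47862612e-01,  1.95607347e-04]), 'force': array([ 0.37128744,  0.71699104, -0.48336874]), 'wrist_torque': array([-0.00459765, -0.03931443,  0.0235275 ]), 'gripper_force': 0.0, 'opening': 0.09284241237411653}
```

View pics/top0.png

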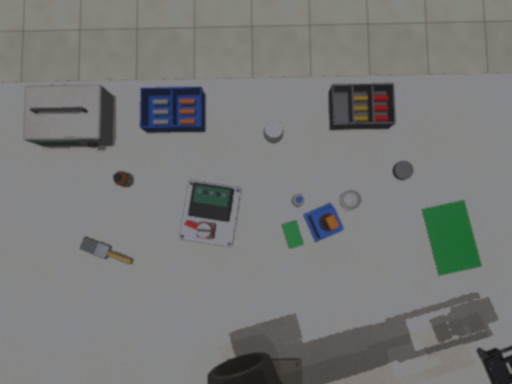

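View pics/side0.png

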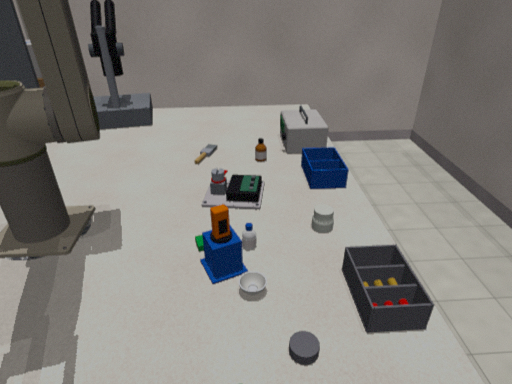

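```bash
python3 - <<'E'
from h import *
z=np.load("top0.npz");p,d=z["p"],z["d"];P=cloud("top",d)
hsv=cv2.cvtColor(p,cv2.COLOR_BGR2HSV)
def rect(m,name):
    w=P[m];print(name,len(w),"mean",w.mean(0).round(4),"zmed",np.median(w[:,2]).round(4))
    r=cv2.minAreaRect((w[:,:2]*1000).astype(np.float32));print("   rect",np.round(r[0],1),np.round(r[1],1),round(r[2],1))
v,u=np.mgrid[:384,:512]
st=(u>295)&(u<355)&(v>195)&(v<250)
blue=(hsv[...,0]>100)&(hsv[...,0]<130)&(hsv[...,1]>130)
org=(hsv[...,0]<20)&(hsv[...,1]>150)
print(np.sort(P[st&org][:,2]).round(3)[::4])
rect(st&org&(P[...,2]>.163),"handle top")
rect(st&blue&(abs(P[...,2]-.092)<.006)&(u>303),"stand top")
rect(st&blue&(u>303)&(P[...,2]<.02),"foot")
cr=(u>170)&(u<250)&(v>170)&(v<255)
red=((hsv[...,0]<8)|(hsv[...,0]>172))&(hsv[...,1]>130)
rect(cr&red,"tongue")
rect(cr&(P[...,2]>.079)&~red,"screwhead")
rect(cr&(abs(P[...,2]-.012)<.005)&(hsv[...,1]<80),"plate")
rect(cr&(P[...,2]>.038)&(P[...,2]<.056)&(v<222),"module")
a=cv2.resize(p[170:255,170:250],None,fx=7,fy=7,interpolation=cv2.INTER_CUBIC)
b=cv2.resize(p[190:250,280:365][:, :],None,fx=5,fy=5,interpolation=cv2.INTER_CUBIC)
c=np.zeros((595,800,3),np.uint8);c[:,:560]=a;c[:240,560:]=cv2.resize(b,(240,170))[:170] if 0 else cv2.copyMakeBorder(cv2.resize(b,(240,170)),0,70,0,0,0)
cv2.imwrite("pics/crop0.png",c)
E
```

```text
[0.164 0.167 0.167 0.168 0.168 0.168 0.169 0.169 0.169 0.169 0.17  0.17
 0.17  0.17  0.171 0.171 0.171 0.171 0.171 0.171 0.172 0.172 0.172 0.172
 0.172 0.173 0.174 0.174 0.175]
handle top 114 mean [ 0.4987 -0.1805  0.1705] zmed 0.1705
   rect [ 499.  -181.3] [32.9 22.8] 25.6
stand top 334 mean [ 0.5004 -0.1735  0.0921] zmed 0.0921
   rect [ 499.8 -180.2] [70.  68.6] 22.3
foot 163 mean [ 0.5004 -0.1617  0.0083] zmed 0.008
   rect [ 498.5 -181.4] [84.7 84.2] 22.5
tongue 51 mean [0.4958 0.1974 0.0587] zmed 0.0585
   rect [488.4 177.2] [79. 12.] 71.1
screwhead 172 mean [0.484  0.1303 0.3   ] zmed 0.0844
   rect [480.5  87.4] [185.1  36.2] 89.3
plate 1358 mean [0.5071 0.1498 0.0116] zmed 0.0115
   rect [543.8 151.8] [162.3 208. ] 81.6
module 1409 mean [0.5624 0.1479 0.046 ] zmed 0.046
   rect [554.4 149.8] [120.1 117.9] 80.8
```

View pics/crop0.png

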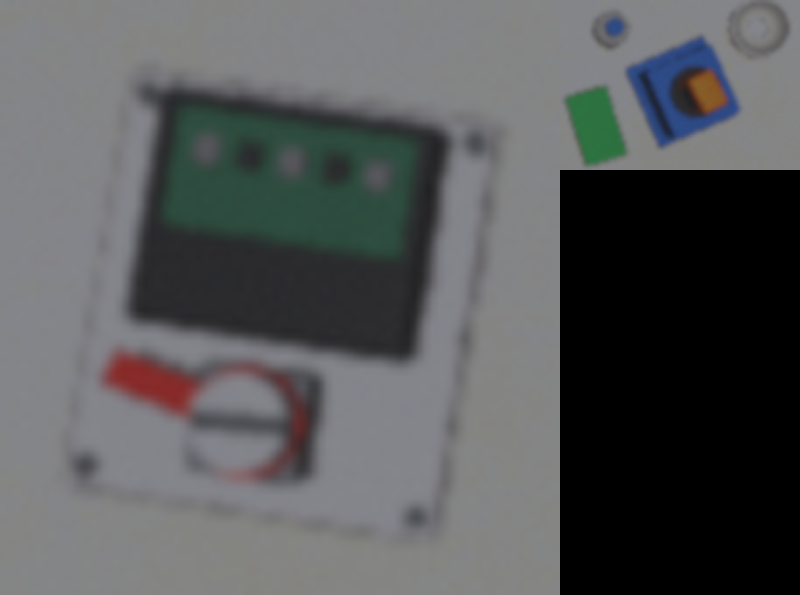

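```bash
cat >> h.py <<'E'
def pose():
    s=robot.read_state();return s,np.array(s["tool_pos"]),R.from_rotvec(s["orientation"])
def target(x,y,z,yaw):
    a=np.radians(yaw);X=np.array([np.cos(a),np.sin(a),0]);Z=np.array([0,0,-1.]);return np.array([x,y,z]),R.from_matrix(np.stack([X,np.cross(Z,X),Z],1))
def go(x,y,z,yaw,trans_first=True):
    s,p,r=pose();tp,tr=target(x,y,z,yaw)
    print("t",round(s["t"],2),"pos",p.round(4),"yaw",np.degrees(np.arctan2(*r.as_matrix()[[1,0],0])).round(2),"F",np.round(s["force"],2),"open",round(s["opening"],4),"q6",round(s["q"][5],3))
    print("shift in tool now mm",(r.inv().apply(tp-p)*1000).round(1),"turn",(r.inv()*tr).as_rotvec().round(4))
E
python3 - <<'E'
from h import *
z=np.load("top0.npz");p,d=z["p"],z["d"];P=cloud("top",d)
hsv=cv2.cvtColor(p,cv2.COLOR_BGR2HSV);v,u=np.mgrid[:384,:512]
m=(abs(u-204)<14)&(abs(v-230)<14)&(abs(P[...,2]-.085)<.006)
w=P[m];print(len(w),w.mean(0),w[:,:2].min(0),w[:,:2].max(0))
# disc incl. slot: by contour
print("circle pick",ray("top",243/7+170-.43,422/7+170-.43,.085))
a=ray("top",190/7+169.6,420/7+169.6,.085);b=ray("top",290/7+169.6,425/7+169.6,.085);print("slot yaw",np.degrees(np.arctan2(*(a-b)[[1,0]])))
a=ray("top",115/7+169.6,370/7+169.6,.065);b=ray("top",195/7+169.6,395/7+169.6,.065);print("tongue",a,b,np.degrees(np.arctan2(*(a-b)[[1,0]])))
mm=(u>170)&(u<250)&(v>170)&(v<255)&(abs(P[...,2]-.046)<.006)
mm=mm&(hsv[...,2]<120)&(v<222);mm=cv2.morphologyEx(mm.astype(np.uint8),cv2.MORPH_OPEN,np.ones((3,3)))>0
r=cv2.minAreaRect((P[mm][:,:2]*1000).astype(np.float32));print("module",r)
q=((u>175)&(u<245)&(v>178)&(v<250)&(P[...,2]>.007)&(P[...,2]<.1))
q=cv2.morphologyEx(q.astype(np.uint8),cv2.MORPH_OPEN,np.ones((3,3)))>0
r=cv2.minAreaRect((P[q][:,:2]*1000).astype(np.float32));print("plate",r)
go(.499,-.181,.404,25.6)
E
```

```text
140 [0.48151929 0.16127466 0.08378209] [0.46316118 0.14245442] [0.4995283  0.17992295]
circle pick [0.4803506 0.1586729 0.085    ]
slot yaw 86.51883941162542
tongue [0.50158821 0.21348149 0.065     ] [0.49111851 0.18091568 0.065     ] 72.1777244942751
module ((563.2732543945312, 148.2724151611328), (120.13905334472656, 99.83174896240234), 80.65982818603516)
plate ((530.91650390625, 153.59288024902344), (160.163818359375, 179.7298126220703), 80.70305633544922)
t 0.1 pos [ 0.2062 -0.5633  0.4038] yaw 20.1 F [ 0.37  0.72 -0.48] open 0.0928 q6 -0.085
shift in tool now mm [ 4.064e+02 -2.584e+02  3.000e-01] turn [-0.0017 -0.0002 -0.096 ]
```

Emit:
apply_moves --series '[[[33.9,-21.5,0],[0,0,0]],[[33.9,-21.5,0],[0,0,0]],[[33.9,-21.5,0],[0,0,0]],[[33.9,-21.5,0],[0,0,0]],[[33.9,-21.5,0],[0,0,0]],[[33.9,-21.5,0],[0,0,0]],[[33.9,-21.5,0],[0,0,0]],[[33.9,-21.5,0],[0,0,0]],[[33.9,-21.5,0],[0,0,0]],[[33.9,-21.5,0],[0,0,0]],[[33.9,-21.5,0],[0,0,0]],[[33.9,-21.5,0],[0,0,-0.096]]]' --claw 1 --newtons 40

```text
t: 1.1
tool_pos: [0.5003, -0.1795, 0.4045]
orientation: [-3.064, -0.694, 0.0]
force: [-0.2, -1.1, -0.4]
opening: 0.093
gripper_force: 0.0
```

```bash
python3 -c "
from h import *
go(.499,-.181,.306,25.6)"
```

```text
t 1.1 pos [ 0.5003 -0.1795  0.4045] yaw 25.51 F [-0.15 -1.12 -0.37] open 0.093 q6 0.685
shift in tool now mm [-1.8  0.8 98.5] turn [-0.0002  0.0003 -0.0016]
```

Emit:
apply_moves --series '[[[0,0,20],[0,0,0]],[[0,0,25],[0,0,0]],[[0,0,20],[0,0,0]],[[0,0,15],[0,0,0]],[[0,0,12],[0,0,0]],[[0,0,6],[0,0,0]],[[0,0,0],[0,0,0]],[[0,0,0],[0,0,0]]]'

```text
t: 1.77
tool_pos: [0.4996, -0.1815, 0.3071]
orientation: [3.064, 0.696, 0.0]
force: [-0.9, 1.1, 0.4]
opening: 0.093
gripper_force: 0.0
```

Emit:
apply_moves --series '[[[0,0,0],[0,0,0]],[[0,0,0],[0,0,0]],[[0,0,0],[0,0,0]],[[0,0,0],[0,0,0]],[[0,0,0],[0,0,0]],[[0,0,0],[0,0,0]],[[0,0,0],[0,0,0]],[[0,0,0],[0,0,0]],[[0,0,0],[0,0,0]],[[0,0,0],[0,0,0]]]' --claw 0 --newtons 55

```text
t: 2.6
tool_pos: [0.4996, -0.1814, 0.3067]
orientation: [-3.063, -0.696, 0.0]
force: [-0.6, 0.8, -0.9]
opening: 0.0311
gripper_force: 0.0
```

```bash
python3 -c "
from h import *
go(.499,-.181,.306,25.6)
print(robot.read_state()['gripper_force'])"
```

```text
t 2.6 pos [ 0.4996 -0.1814  0.3067] yaw 25.6 F [-0.65  0.78 -0.88] open 0.0311 q6 0.679
shift in tool now mm [-0.4 -0.6  0.7] turn [-0.0001  0.0001 -0.    ]
0.0
```

Fingers are still closing.

Emit:
apply_moves --series '[[[0,0,0],[0,0,0]],[[0,0,0],[0,0,0]],[[0,0,0],[0,0,0]],[[0,0,0],[0,0,0]],[[0,0,0],[0,0,0]]]'

```text
t: 3.02
tool_pos: [0.4996, -0.1814, 0.3067]
orientation: [3.063, 0.696, 0.0]
force: [0.0, -0.4, 0.2]
opening: 0.0259
gripper_force: 55.0
```

Emit:
apply_moves --series '[[[0,0,-10],[0,0,0]],[[0,0,-20],[0,0,0]],[[0,0,-25],[0,0,0]],[[0,0,-25],[0,0,0]],[[0,0,-20],[0,0,0]],[[0,0,-10],[0,0,0]],[[0,0,0],[0,0,0]],[[0,0,0],[0,0,0]]]'

```text
t: 3.68
tool_pos: [0.4996, -0.1813, 0.4166]
orientation: [3.063, 0.696, 0.0]
force: [-0.5, -0.6, -2.2]
opening: 0.0256
gripper_force: 55.0
```

```bash
python3 - <<'E'
from h import *
# driver yaw 0 rel. to tool; over the screw, tip 25 mm above face, yaw 100
go(.4815,.1614,.085+.025+.125+.167,100)
print(robot.read_state()['gripper_force'])
for n in("top","side"):
    p,d=robot.read_camera(n);cv2.imwrite(f"pics/{n}1.png",p);np.savez(f"{n}1.npz",p=p,d=d)
p=cv2.imread("pics/side1.png");s=robot.read_state()["tool_pos"];u,v=proj("side",[s[0],s[1],s[2]-.23]);u,v=int(u),int(v);print(u,v)
cv2.imwrite("pics/c1.png",cv2.resize(p[v-55:v+55,u-70:u+70],None,fx=5,fy=5,interpolation=cv2.INTER_CUBIC))
E
```

```text
t 3.68 pos [ 0.4996 -0.1813  0.4166] yaw 25.6 F [-0.53 -0.6  -2.21] open 0.0256 q6 0.679
shift in tool now mm [ 131.8 -316.9   14.6] turn [ 3.0000e-04 -0.0000e+00 -1.2985e+00]
54.99854385852814
218 201
```

View pics/c1.png

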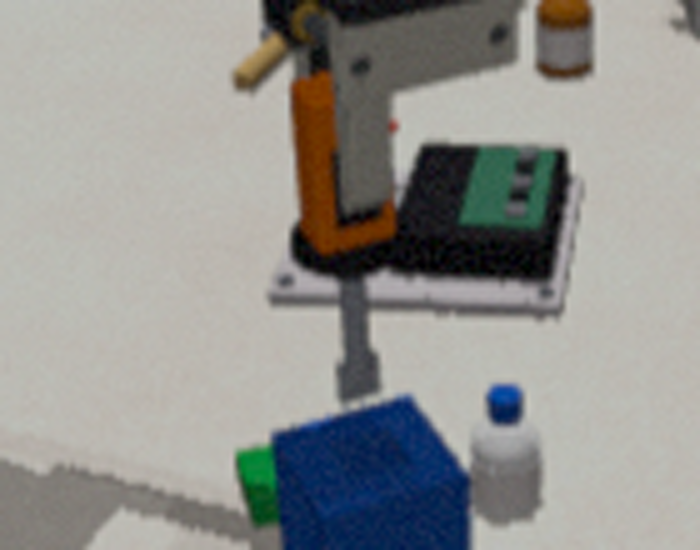

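```bash
python3 - <<'E'
from h import *
s,p,r=pose();print("pred",proj("side",[p[0],p[1],p[2]-.292]),"seen",218-70+358/5-.4,201-55+398/5-.4)
z=np.load("side1.npz");P=cloud("side",z["d"])
t=(abs(P[...,0]-p[0])<.03)&(abs(P[...,1]-p[1])<.03)&(P[...,2]>.115)&(P[...,2]<.148)
w=P[t];print(len(w),w.mean(0).round(4),w.min(0).round(4),w.max(0).round(4))
t=(abs(P[...,0]-p[0])<.03)&(abs(P[...,1]-p[1])<.03)&(P[...,2]>.15)&(P[...,2]<.185)
w=P[t];print("shank",len(w),w.mean(0).round(4),w.min(0).round(4),w.max(0).round(4))
# stand top edge check for side-cam offset
hsv=cv2.cvtColor(z["p"],cv2.COLOR_BGR2HSV);b=(hsv[...,0]>100)&(hsv[...,0]<130)&(hsv[...,1]>130)&(abs(P[...,2]-.092)<.006)&(P[...,1]<-.1)&(abs(P[...,0]-.5)<.08)
print(cv2.minAreaRect((P[b][:,:2]*1000).astype(np.float32)))
z=np.load("side0.npz");P=cloud("side",z["d"]);b=(abs(P[...,0]-.48)<.03)&(abs(P[...,1]-.16)<.03)&(abs(P[...,2]-.085)<.006);w=P[b];print("head side",len(w),w.mean(0),w.min(0),w.max(0))
E
```

```text
pred (np.float64(220.28524879155557), np.float64(224.95648658383826)) seen 219.2 225.2
78 [ 0.4975 -0.1844  0.1348] [ 0.4882 -0.1894  0.1218] [ 0.5063 -0.1764  0.1479]
shank 74 [ 0.4981 -0.1868  0.167 ] [ 0.4918 -0.1899  0.1505] [ 0.5037 -0.1831  0.1849]
((499.40167236328125, -183.54425048828125), (69.58385467529297, 72.18014526367188), 21.56870460510254)
head side 62 [0.48178678 0.15560708 0.08321259] [0.46192261 0.13694326 0.07909226] [0.49917884 0.17546646 0.08665511]
```

Emit:
apply_moves --series '[[[6,-14.4,0],[0,0,0]],[[11,-26.4,0],[0,0,0]],[[12,-29,0],[0,0,0]],[[13,-31,0],[0,0,0]],[[13,-31,0],[0,0,0]],[[13,-31,0],[0,0,0]],[[13,-31,0],[0,0,0]],[[13,-31,0],[0,0,0]],[[12,-29,0],[0,0,0]],[[11,-26.4,0],[0,0,0]],[[9,-22,5],[0,0,0]],[[6,-14.7,9],[0,0,0]]]'

```text
t: 4.78
tool_pos: [0.4811, 0.1637, 0.4017]
orientation: [-3.062, -0.698, 0.001]
force: [0.4, -0.0, -2.4]
opening: 0.0256
gripper_force: 55.0
```

Emit:
apply_moves --series '[[[0,0,0],[0,0,-0.118]],[[0,0,0],[0,0,-0.118]],[[0,0,0],[0,0,-0.118]],[[0,0,0],[0,0,-0.118]],[[0,0,0],[0,0,-0.118]],[[0,0,0],[0,0,-0.118]],[[0,0,0],[0,0,-0.118]],[[0,0,0],[0,0,-0.118]],[[0,0,0],[0,0,-0.118]],[[0,0,0],[0,0,-0.118]],[[0,0,0],[0,0,-0.118]],[[0,0,0],[0,0,0]]]'

```text
t: 5.78
tool_pos: [0.4812, 0.1614, 0.4007]
orientation: [-2.012, -2.41, 0.004]
force: [0.4, -0.6, -1.5]
opening: 0.0255
gripper_force: 55.0
```

```bash
python3 - <<'E'
from h import *
go(.482,.1614,.385,100)
p,d=robot.read_camera("side");np.savez("side2.npz",p=p,d=d)
s,q,r=pose();print("pred tip",proj("side",[q[0],q[1],q[2]-.292]),"head",proj("side",[.4815,.1614,.085]))
u,v=map(int,proj("side",[.48,.16,.1]));print(u,v)
cv2.imwrite("pics/c2.png",cv2.resize(p[v-35:v+35,u-45:u+45],None,fx=8,fy=8,interpolation=cv2.INTER_CUBIC))
E
```

```text
t 5.78 pos [0.4812 0.1614 0.4007] yaw 100.3 F [ 0.37 -0.65 -1.52] open 0.0255 q6 0.043
shift in tool now mm [-0.1  0.8 15.7] turn [-0.0034  0.0001  0.0052]
pred tip (np.float64(216.76358610880533), np.float64(163.47510214355862)) head (np.float64(217.30812007205222), np.float64(170.42843095467137))
216 166
```

View pics/c2.png

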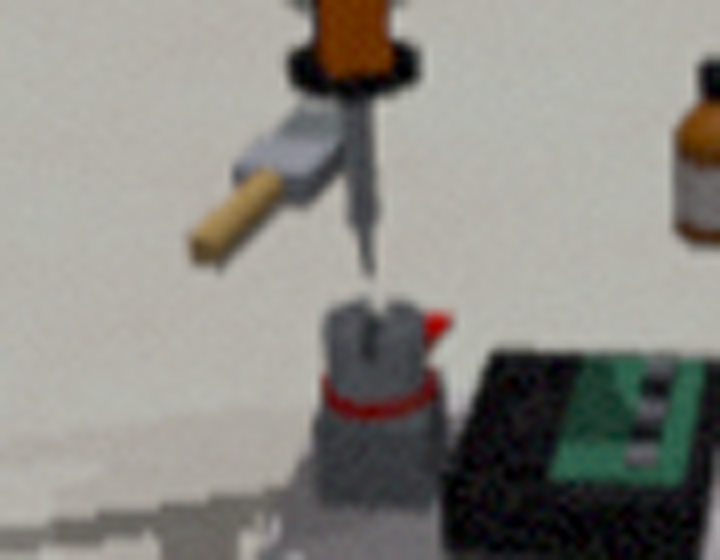

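Emit:
apply_moves --series '[[[0,1.3,4],[0,0,-0.08]],[[0,0,5],[0,0,0]],[[0,0,5],[0,0,0]],[[0,0,2],[0,0,0]],[[0,0,1],[0,0,0]],[[0,0,0],[0,0,0]],[[0,0,0],[0,0,0]]]'

```text
t: 6.42
tool_pos: [0.483, 0.1617, 0.3858]
orientation: [-1.924, -2.484, -0.0]
force: [-0.1, -0.3, -1.2]
opening: 0.026
gripper_force: 55.0
```

Emit:
apply_moves --series '[[[0,0,1],[0,0,0]],[[0,0,1],[0,0,0]],[[0,0,0],[0,0,0]]]'

```text
t: 6.67
tool_pos: [0.483, 0.1617, 0.3837]
orientation: [1.922, 2.485, 0.0]
force: [-0.3, 0.2, -1.1]
opening: 0.0257
gripper_force: 55.0
```

```bash
python3 - <<'E'
from h import *
go(.4825,.1614,.377,105)
p,d=robot.read_camera("side");np.savez("side3.npz",p=p,d=d)
E
```

```text
t 6.67 pos [0.483  0.1617 0.3837] yaw 104.54 F [-0.26  0.19 -1.07] open 0.0257 q6 -0.031
shift in tool now mm [-0.1 -0.5  6.7] turn [ 0.0001 -0.     -0.0081]
```

Emit:
apply_moves --series '[[[0,0,1],[0,0,0]],[[0,0,1],[0,0,0]],[[0,0,0],[0,0,0]],[[0,0,0],[0,0,0]]]'

```text
t: 7.05
tool_pos: [0.4829, 0.1617, 0.3816]
orientation: [-1.922, -2.485, 0.0]
force: [-0.2, -0.1, -1.7]
opening: 0.0257
gripper_force: 55.0
```

Emit:
apply_moves --series '[[[0,0,1],[0,0,0]],[[0,0,1],[0,0,0]],[[0,0,0],[0,0,0]],[[0,0,0],[0,0,0]]]'

```text
t: 7.38
tool_pos: [0.4829, 0.1617, 0.3796]
orientation: [-1.922, -2.485, 0.0]
force: [-0.6, 0.2, -2.0]
opening: 0.0261
gripper_force: 55.0
```

Emit:
apply_moves --series '[[[0,0,1],[0,0,0]],[[0,0,1],[0,0,0]],[[0,0,0],[0,0,0]],[[0,0,0],[0,0,0]]]'

```text
t: 7.72
tool_pos: [0.483, 0.1617, 0.3777]
orientation: [1.922, 2.485, -0.0]
force: [-0.3, 0.7, -1.8]
opening: 0.0253
gripper_force: 55.0
```

Emit:
apply_moves --series '[[[0,0,1],[0,0,0]],[[0,0,0],[0,0,0]],[[0,0,0],[0,0,0]]]'

```text
t: 7.97
tool_pos: [0.483, 0.1617, 0.3768]
orientation: [1.922, 2.485, 0.0]
force: [-0.8, 0.1, -1.0]
opening: 0.0261
gripper_force: 55.0
```

Emit:
apply_moves --series '[[[0,0,1],[0,0,0]],[[0,0,0],[0,0,0]],[[0,0,0],[0,0,0]]]'

```text
t: 8.22
tool_pos: [0.483, 0.1617, 0.3758]
orientation: [1.922, 2.485, 0.0]
force: [0.2, 0.0, 0.1]
opening: 0.0255
gripper_force: 55.0
```

Emit:
apply_moves --series '[[[0,0,1],[0,0,0]],[[0,0,0],[0,0,0]],[[0,0,0],[0,0,0]]]'

```text
t: 8.47
tool_pos: [0.483, 0.1617, 0.3748]
orientation: [1.922, 2.485, 0.0]
force: [-0.1, -0.5, -0.5]
opening: 0.0257
gripper_force: 55.0
```

Emit:
apply_moves --series '[[[0,0,1.5],[0,0,0]],[[0,0,0],[0,0,0]],[[0,0,0],[0,0,0]]]'

```text
t: 8.72
tool_pos: [0.483, 0.1617, 0.3733]
orientation: [1.922, 2.485, 0.0]
force: [-0.4, 0.7, 1.1]
opening: 0.0255
gripper_force: 55.0
```

Emit:
apply_moves --series '[[[0,0,0],[0,0,0.04]],[[0,0,0],[0,0,0.04]],[[0,0,0],[0,0,0]]]'

```text
t: 8.97
tool_pos: [0.4831, 0.1617, 0.3735]
orientation: [2.022, 2.404, 0.001]
force: [0.8, -0.0, 0.6]
opening: 0.0257
gripper_force: 55.0
```

Emit:
apply_moves --series '[[[0,0,0],[0,0,0.04]],[[0,0,0],[0,0,0.04]],[[0,0,0],[0,0,0]]]'

```text
t: 9.22
tool_pos: [0.4832, 0.1617, 0.3735]
orientation: [2.115, 2.322, 0.001]
force: [1.2, 1.0, 1.0]
opening: 0.0257
gripper_force: 55.0
```

Emit:
apply_moves --series '[[[0,0,0],[0,0,0.04]],[[0,0,0],[0,0,0.04]],[[0,0,0],[0,0,0]]]'

```text
t: 9.47
tool_pos: [0.4831, 0.1617, 0.3734]
orientation: [2.205, 2.237, 0.001]
force: [1.5, 0.1, 0.7]
opening: 0.026
gripper_force: 55.0
```

Emit:
apply_moves --series '[[[0,0,0],[0,0,0.04]],[[0,0,0],[0,0,0.04]],[[0,0,0],[0,0,0]]]'

```text
t: 9.72
tool_pos: [0.4827, 0.1616, 0.3727]
orientation: [-2.292, -2.147, 0.002]
force: [-0.5, 0.2, -1.6]
opening: 0.0255
gripper_force: 55.0
```

Emit:
apply_moves --series '[[[0,0,1],[0,0,0]],[[0,0,1.5],[0,0,0]],[[0,0,0],[0,0,0]],[[0,0,0],[0,0,0]]]'

```text
t: 10.05
tool_pos: [0.4828, 0.1617, 0.3703]
orientation: [-2.292, -2.148, 0.001]
force: [0.5, 0.1, -2.2]
opening: 0.0253
gripper_force: 55.0
```

Emit:
apply_moves --series '[[[0,0,0],[0,0,0.05]],[[0,0,0],[0,0,0.05]],[[0,0,0],[0,0,0.05]],[[0,0,0],[0,0,0.05]],[[0,0,0],[0,0,0.05]],[[0,0,0],[0,0,0.05]],[[0,0,0],[0,0,0]]]'

```text
t: 10.63
tool_pos: [0.4827, 0.1618, 0.3706]
orientation: [-2.589, -1.778, 0.001]
force: [-2.3, 0.7, -1.7]
opening: 0.0258
gripper_force: 55.0
```

Emit:
apply_moves --series '[[[0,0,0],[0,0,0.05]],[[0,0,0],[0,0,0.05]],[[0,0,0],[0,0,0.05]],[[0,0,0],[0,0,0.05]],[[0,0,0],[0,0,0.05]],[[0,0,0],[0,0,0.05]],[[0,0,0],[0,0,0]]]'

```text
t: 11.22
tool_pos: [0.4828, 0.1617, 0.3706]
orientation: [-2.825, -1.373, 0.001]
force: [-2.0, -0.3, -0.8]
opening: 0.0259
gripper_force: 55.0
```

```bash
python3 - <<'E'
from h import *
go(.4825,.1614,.370,-29)
print(robot.read_state()["wrist_torque"])
for n in("side","top"):
    p,d=robot.read_camera(n);np.savez(n+"4.npz",p=p,d=d)
    u,v=map(int,proj(n,[.49,.16,.1]))
    cv2.imwrite(f"pics/{n}4.png",cv2.resize(p[v-35:v+35,u-45:u+45],None,fx=8,fy=8,interpolation=cv2.INTER_CUBIC))
a=cv2.imread("pics/side4.png")
E
```

```text
t 11.22 pos [0.4828 0.1617 0.3706] yaw 51.83 F [-1.96 -0.29 -0.77] open 0.0259 q6 0.889
shift in tool now mm [-0.4  0.   0.6] turn [-3.0000e-04  9.0000e-04  1.4108e+00]
[0.0880122  0.54856711 0.0395611 ]
```

View pics/side4.png

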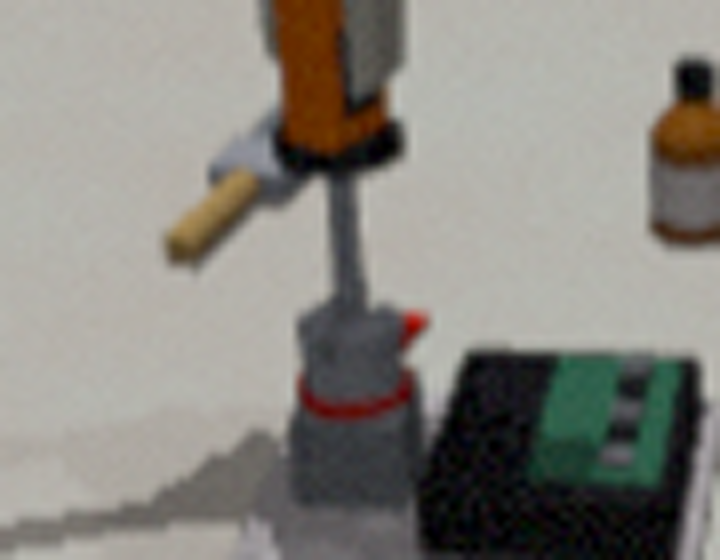

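Emit:
apply_moves --series '[[[-0.5,-0.6,0],[0,0,0.05]],[[0,0,0],[0,0,0.05]],[[0,0,0],[0,0,0.05]],[[0,0,0],[0,0,0.05]],[[0,0,0],[0,0,0.05]],[[0,0,0],[0,0,0.05]],[[0,0,0],[0,0,0]]]'

```text
t: 11.9
tool_pos: [0.4822, 0.1617, 0.3707]
orientation: [-2.999, -0.936, -0.0]
force: [-0.4, 1.0, -2.2]
opening: 0.0256
gripper_force: 55.0
```

```bash
python3 -c "
from h import *
go(.4820,.1617,.370,-29)
print(robot.read_state()['wrist_torque'])"
```

```text
t 11.9 pos [0.4822 0.1617 0.3707] yaw 34.66 F [-0.42  0.96 -2.23] open 0.0256 q6 1.189
shift in tool now mm [-0.2 -0.2  0.7] turn [-1.000e-04 -2.000e-04  1.111e+00]
[0.18927173 0.21864824 0.03070633]
```

Emit:
apply_moves --series '[[[0,0,0],[0,0,0.05]],[[0,0,0],[0,0,0.05]],[[0,0,0],[0,0,0.05]],[[0,0,0],[0,0,0.05]],[[0,0,0],[0,0,0.05]],[[0,0,0],[0,0,0.05]],[[0,0,0],[0,0,0]]]'

```text
t: 12.48
tool_pos: [0.4823, 0.1616, 0.3707]
orientation: [3.105, 0.478, 0.0]
force: [-0.2, 0.8, -3.1]
opening: 0.0259
gripper_force: 55.0
```

```bash
python3 -c "
from h import *
go(.4820,.1617,.370,-29)
print(robot.read_state()['wrist_torque'])"
```

```text
t 12.48 pos [0.4823 0.1616 0.3707] yaw 17.52 F [-0.2   0.8  -3.07] open 0.0259 q6 1.488
shift in tool now mm [-0.2 -0.2  0.7] turn [ 1.000e-04 -2.000e-04  8.118e-01]
[0.02679074 0.09882512 0.04478158]
```

Emit:
apply_moves --series '[[[0,0,0],[0,0,0.05]],[[0,0,0],[0,0,0.05]],[[0,0,0],[0,0,0.05]],[[0,0,0],[0,0,0.05]],[[0,0,0],[0,0,0.05]],[[0,0,0],[0,0,0.05]],[[0,0,0],[0,0,0.05]],[[0,0,0],[0,0,0.05]],[[0,0,0],[0,0,0.05]],[[0,0,0],[0,0,0.05]],[[0,0,0],[0,0,0]]]'

```text
t: 13.4
tool_pos: [0.4822, 0.1615, 0.3707]
orientation: [3.126, -0.304, 0.0]
force: [-1.4, -0.7, -2.8]
opening: 0.026
gripper_force: 55.0
```

```bash
python3 - <<'E'
from h import *
go(.4820,.1617,.370,-29)
print(robot.read_state()["wrist_torque"])
for n in("side","top"):
    p,d=robot.read_camera(n);np.savez(n+"5.npz",p=p,d=d)
    u,v=map(int,proj(n,[.49,.16,.1]))
    cv2.imwrite(f"pics/{n}5.png",cv2.resize(p[v-35:v+35,u-45:u+45],None,fx=8,fy=8,interpolation=cv2.INTER_CUBIC))
E
```

```text
t 13.4 pos [0.4822 0.1615 0.3707] yaw -11.1 F [-1.38 -0.68 -2.79] open 0.026 q6 1.987
shift in tool now mm [-0.3 -0.2  0.7] turn [ 4.000e-04 -2.000e-04  3.124e-01]
[-0.13559911  0.10711205  0.02432532]
```

View pics/side5.png

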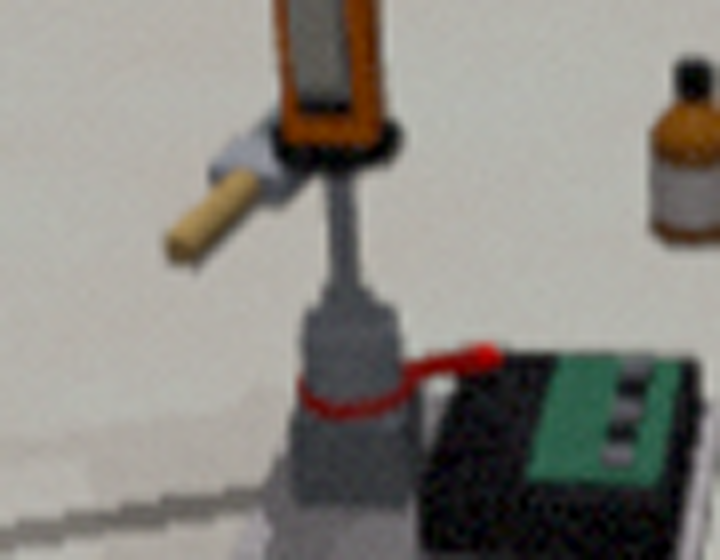

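Emit:
apply_moves --series '[[[0,0,0],[0,0,0.05]],[[0,0,0],[0,0,0.05]],[[0,0,0],[0,0,0.05]],[[0,0,0],[0,0,0.05]],[[0,0,0],[0,0,0.05]],[[0,0,0],[0,0,0.03]],[[0,0,0],[0,0,0]]]'

```text
t: 14.08
tool_pos: [0.4822, 0.1615, 0.3707]
orientation: [3.053, -0.737, 0.0]
force: [0.7, -0.9, -2.0]
opening: 0.0256
gripper_force: 55.0
```

```bash
python3 -c "
from h import *
go(.4820,.1617,.370,-29)
print(robot.read_state()['wrist_torque'],robot.read_state()['joint_torque'][5])"
```

```text
t 14.08 pos [0.4822 0.1615 0.3707] yaw -27.14 F [ 0.69 -0.93 -2.01] open 0.0256 q6 2.267
shift in tool now mm [-0.3 -0.1  0.7] turn [ 0.0005 -0.0002  0.0325]
[-0.38346798  0.12139617  0.06507971] 0.8839178457856178
```

Emit:
apply_moves --series '[[[0,0,0],[0,0,0.04]],[[0,0,0],[0,0,0.04]],[[0,0,0],[0,0,0]]]'

```text
t: 14.33
tool_pos: [0.4822, 0.1615, 0.3707]
orientation: [3.021, -0.859, 0.0]
force: [-0.4, -1.6, -2.1]
opening: 0.0258
gripper_force: 55.0
```

```bash
python3 -c "
from h import *
go(.4820,.1617,.370,-29)
print(robot.read_state()['wrist_torque'],robot.read_state()['joint_torque'][5])"
```

```text
t 14.33 pos [0.4822 0.1615 0.3707] yaw -31.74 F [-0.4  -1.59 -2.13] open 0.0258 q6 2.347
shift in tool now mm [-0.3 -0.1  0.7] turn [ 0.0006 -0.0002 -0.0477]
[-0.53495317  0.22889099  0.04492168] 0.9805653244256973
```

Emit:
apply_moves --series '[[[0,0,0],[0,0,0.04]],[[0,0,0],[0,0,0.04]],[[0,0,0],[0,0,0]]]'

```text
t: 14.58
tool_pos: [0.4822, 0.1615, 0.3707]
orientation: [2.985, -0.979, -0.0]
force: [-0.2, -2.8, -2.8]
opening: 0.0256
gripper_force: 55.0
```

```bash
python3 -c "
from h import *
go(.4820,.1617,.370,-29)
print(robot.read_state()['wrist_torque'],robot.read_state()['joint_torque'][5])"
```

```text
t 14.58 pos [0.4822 0.1615 0.3707] yaw -36.31 F [-0.16 -2.83 -2.81] open 0.0256 q6 2.427
shift in tool now mm [-0.3 -0.1  0.7] turn [ 5.000e-04 -1.000e-04 -1.275e-01]
[-0.60451839  0.23195168  0.0445847 ] 0.9825403243303299
```

Emit:
apply_moves --series '[[[0,0,0],[0,0,0.04]],[[0,0,0],[0,0,0]]]'

```text
t: 14.75
tool_pos: [0.4822, 0.1615, 0.3707]
orientation: [2.965, -1.038, -0.0]
force: [-1.2, -2.6, -1.8]
opening: 0.0257
gripper_force: 55.0
```

```bash
python3 - <<'E'
from h import *
go(.4820,.1617,.370,-29)
print(robot.read_state()['wrist_torque'],robot.read_state()['joint_torque'][5])
a=[]
for n in("side","top"):
    p,d=robot.read_camera(n);np.savez(n+"6.npz",p=p,d=d)
    u,v=map(int,proj(n,[.51,.16,.08]))
    a.append(cv2.resize(p[v-30:v+30,u-33:u+33],None,fx=6,fy=6,interpolation=cv2.INTER_CUBIC))
cv2.imwrite("pics/both6.png",np.hstack(a))
E
```

```text
t 14.75 pos [0.4822 0.1615 0.3707] yaw -38.59 F [-1.24 -2.57 -1.83] open 0.0257 q6 2.467
shift in tool now mm [-0.2 -0.1  0.7] turn [ 0.0005 -0.     -0.1673]
[-0.64329001  0.23739512  0.05520069] 0.7998536713421345
```

View pics/both6.png

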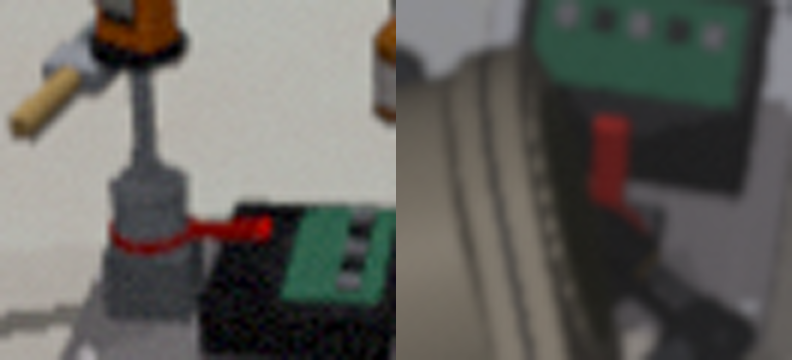

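```bash
cat >> h.py <<'E'
def tongue(p):
    hsv=cv2.cvtColor(p,cv2.COLOR_BGR2HSV);v,u=np.mgrid[:384,:512]
    m=((hsv[...,0]<10)|(hsv[...,0]>170))&(hsv[...,1]>110)&(u>170)&(u<250)&(v>170)&(v<255)
    q=np.array([ray("top",a,b,.068)[:2] for a,b in zip(u[m],v[m])])
    k=np.hypot(*(q-[.4815,.1614]).T)>.026;q=q[k]
    r=cv2.minAreaRect((q*1000).astype(np.float32));c=q.mean(0);d=np.linalg.svd(q-c)[2][0]
    print("tongue",len(q),c.round(4),"axis yaw",np.degrees(np.arctan2(*(d*np.sign(d[0]))[::-1])).round(1),"radial yaw",np.degrees(np.arctan2(c[1]-.1614,c[0]-.4815)).round(1),r)
E
python3 - <<'E'
from h import *
tongue(np.load("top0.npz")["p"]);tongue(np.load("top6.npz")["p"])
E
```

```text
tongue 54 [0.4973 0.1995] axis yaw 68.9 radial yaw 67.4 ((497.62396240234375, 199.79702758789062), (31.71666717529297, 13.48359489440918), 69.03659057617188)
tongue 81 [0.5243 0.1558] axis yaw -5.4 radial yaw -7.5 ((524.8478393554688, 156.21360778808594), (17.054460525512695, 34.10844421386719), 89.96337890625)
```

Emit:
apply_moves --series '[[[0,0,0],[0,0,0.04]],[[0,0,0],[0,0,0]]]'

```text
t: 15.02
tool_pos: [0.4821, 0.1615, 0.3707]
orientation: [2.943, -1.099, -0.0]
force: [-0.8, -2.5, -2.8]
opening: 0.0257
gripper_force: 55.0
```

```bash
python3 -c "
from h import *
go(.4820,.1617,.370,-29)
print(robot.read_state()['wrist_torque'],robot.read_state()['joint_torque'][5])
tongue(robot.read_camera('top')[0])"
```

```text
t 15.02 pos [0.4821 0.1615 0.3707] yaw -40.95 F [-0.82 -2.54 -2.83] open 0.0257 q6 2.508
shift in tool now mm [-0.2 -0.1  0.7] turn [ 0.0005 -0.     -0.2085]
[-0.83415653  0.25485233 -0.02087207] 0.7630805298686028
tongue 80 [0.525  0.1536] axis yaw -7.9 radial yaw -10.1 ((524.82958984375, 153.38027954101562), (17.072494506835938, 34.074153900146484), 89.95042419433594)
```

Emit:
apply_moves --series '[[[0,0,0],[0,0,0.04]],[[0,0,0],[0,0,0]]]'

```text
t: 15.23
tool_pos: [0.4821, 0.1615, 0.3706]
orientation: [2.92, -1.157, -0.0]
force: [-1.1, -3.3, -2.1]
opening: 0.0257
gripper_force: 55.0
```

```bash
python3 -c "
from h import *
go(.4820,.1617,.370,-29)
print(robot.read_state()['wrist_torque'],robot.read_state()['joint_torque'][5])
tongue(robot.read_camera('top')[0])"
```

```text
t 15.23 pos [0.4821 0.1615 0.3706] yaw -43.24 F [-1.14 -3.34 -2.05] open 0.0257 q6 2.548
shift in tool now mm [-0.2 -0.   0.6] turn [ 0.0005  0.     -0.2485]
[-0.93318337  0.37905869  0.0434748 ] 0.7874899171292782
tongue 83 [0.5247 0.1522] axis yaw -9.4 radial yaw -12.0 ((524.40380859375, 152.2464599609375), (18.268672943115234, 35.69528579711914), 80.50719451904297)
```

Emit:
apply_moves --series '[[[0.3,0.4,0],[0,0,0.04]],[[0,0,0],[0,0,0]]]'

```text
t: 15.45
tool_pos: [0.4821, 0.1612, 0.3707]
orientation: [-2.897, 1.215, 0.0]
force: [-1.5, -2.7, -2.4]
opening: 0.0257
gripper_force: 55.0
```

```bash
python3 -c "
from h import *
go(.4820,.1617,.370,-29)
print(robot.read_state()['wrist_torque'],robot.read_state()['joint_torque'][5])
tongue(robot.read_camera('top')[0])"
```

```text
t 15.45 pos [0.4821 0.1612 0.3707] yaw -45.52 F [-1.49 -2.65 -2.38] open 0.0257 q6 2.587
shift in tool now mm [-0.4 -0.3  0.7] turn [-1.000e-04  2.000e-04 -2.884e-01]
[-0.67479924  0.34410501  0.23326075] 0.889463871717453
tongue 81 [0.5243 0.1526] axis yaw -9.7 radial yaw -11.6 ((524.1889038085938, 152.2823944091797), (18.268672943115234, 35.259498596191406), 80.50719451904297)
```

Emit:
apply_moves --series '[[[0,0,0],[0,0,0.03]],[[0,0,0],[0,0,0]],[[0,0,0],[0,0,0]]]'

```text
t: 15.75
tool_pos: [0.4821, 0.1612, 0.3706]
orientation: [2.879, -1.256, -0.0]
force: [-2.1, -2.8, -3.1]
opening: 0.0255
gripper_force: 55.0
```

```bash
python3 -c "
from h import *
go(.4820,.1617,.370,-29)
print(robot.read_state()['wrist_torque'],robot.read_state()['joint_torque'][5])
for i in range(2):tongue(robot.read_camera('top')[0])"
```

```text
t 15.75 pos [0.4821 0.1612 0.3706] yaw -47.14 F [-2.12 -2.81 -3.08] open 0.0255 q6 2.615
shift in tool now mm [-0.4 -0.3  0.6] turn [ 2.000e-04  2.000e-04 -3.165e-01]
[-0.69555716  0.40926295  0.30678851] 0.46004184521734715
tongue 79 [0.5245 0.1522] axis yaw -6.6 radial yaw -12.1 ((524.2457885742188, 152.02288818359375), (18.12847328186035, 35.118038177490234), 81.8480224609375)
tongue 78 [0.5245 0.1521] axis yaw -6.1 radial yaw -12.2 ((524.2966918945312, 151.82913208007812), (18.01618194580078, 34.99863815307617), 82.85911560058594)
```

Emit:
apply_moves --series '[[[0,0,0],[0,0,-0.04]],[[0,0,0],[0,0,-0.06]],[[0,0,0],[0,0,0]],[[0,0,-3],[0,0,0]],[[0,0,-5],[0,0,0]],[[0,0,-8],[0,0,0]],[[0,0,-12],[0,0,0]],[[0,0,-15],[0,0,0]],[[0,0,-12],[0,0,0]],[[0,0,0],[0,0,0]]]'

```text
t: 16.68
tool_pos: [0.4829, 0.1614, 0.4303]
orientation: [-2.934, 1.113, -0.008]
force: [0.6, 0.3, -1.6]
opening: 0.0259
gripper_force: 55.0
```

Emit:
apply_moves --series '[[[0,0,0],[0,0,-0.106]],[[0,0,0],[0,0,-0.106]],[[0,0,0],[0,0,-0.106]],[[0,0,0],[0,0,-0.106]],[[0,0,0],[0,0,-0.106]],[[0,0,0],[0,0,-0.106]],[[0,0,0],[0,0,-0.106]],[[0,0,0],[0,0,-0.106]],[[0,0,0],[0,0,-0.106]],[[0,0,0],[0,0,-0.106]],[[0,0,0],[0,0,-0.106]],[[0,0,0],[0,0,0]]]'

```text
t: 17.68
tool_pos: [0.4821, 0.1612, 0.4257]
orientation: [-3.064, -0.694, -0.0]
force: [0.3, 0.6, -2.2]
opening: 0.0255
gripper_force: 55.0
```

```bash
python3 -c "
from h import *
go(.4996,-.1813,.4266,25.6)
tongue(robot.read_camera('top')[0])"
```

```text
t 17.68 pos [0.4821 0.1612 0.4257] yaw 25.53 F [ 0.29  0.59 -2.23] open 0.0255 q6 1.347
shift in tool now mm [-131.9  316.6   -1. ] turn [-0.0001 -0.0002 -0.0011]
tongue 51 [0.5177 0.1533] axis yaw -18.1 radial yaw -12.6 ((519.0934448242188, 153.37371826171875), (17.049427032470703, 22.66270637512207), 89.9504623413086)
```

Emit:
apply_moves --series '[[[-6,14.4,0],[0,0,0]],[[-11,26.4,0],[0,0,0]],[[-12,29,0],[0,0,0]],[[-13,31,0],[0,0,0]],[[-13,31,0],[0,0,0]],[[-13,31,0],[0,0,0]],[[-13,31,0],[0,0,0]],[[-13,31,0],[0,0,0]],[[-12,29,0],[0,0,0]],[[-11,26.4,0],[0,0,0]],[[-9,22,0],[0,0,0]],[[-5.9,14.4,0],[0,0,0]]]'

```text
t: 18.73
tool_pos: [0.4977, -0.1839, 0.4257]
orientation: [3.067, 0.677, -0.0]
force: [-0.2, 0.2, -1.9]
opening: 0.0254
gripper_force: 55.0
```

Emit:
apply_moves --series '[[[0,0,0],[0,0,0]],[[0,0,0],[0,0,0]]]'

```text
t: 18.9
tool_pos: [0.4978, -0.1821, 0.4255]
orientation: [-3.067, -0.679, 0.0]
force: [-0.3, -0.2, -2.0]
opening: 0.0258
gripper_force: 55.0
```

```bash
python3 - <<'E'
from h import *
go(.4996,-.1813,.3067,25.6)
p=robot.read_camera('top')[0];tongue(p)
a=cv2.resize(p[170:255,170:250],(400,425),interpolation=cv2.INTER_CUBIC)
p,d=robot.read_camera("side");np.savez("side7.npz",p=p,d=d);s=pose()[1]
u,v=map(int,proj("side",[s[0],s[1],s[2]-.25]))
b=cv2.resize(p[v-42:v+43,u-40:u+40],(400,425),interpolation=cv2.INTER_CUBIC)
cv2.imwrite("pics/both7.png",np.hstack([a,b]))
P=cloud("side",d)
t=(abs(P[...,0]-s[0])<.03)&(abs(P[...,1]-s[1])<.03)&(P[...,2]>s[2]-.302)&(P[...,2]<s[2]-.27)
w=P[t];print(len(w),w.mean(0).round(4),w.min(0).round(4),w.max(0).round(4))
E
```

```text
t 18.9 pos [ 0.4978 -0.1821  0.4255] yaw 24.98 F [-0.3  -0.23 -2.04] open 0.0258 q6 0.687
shift in tool now mm [1.900e+00 1.000e-01 1.188e+02] turn [-0.0006  0.0001 -0.0109]
tongue 80 [0.5245 0.1517] axis yaw -6.8 radial yaw -12.8 ((523.8134765625, 151.8725128173828), (18.264366149902344, 35.864837646484375), 80.50517272949219)
76 [ 0.4968 -0.1844  0.1435] [ 0.4871 -0.189   0.1323] [ 0.5062 -0.1769  0.1554]
```

View pics/both7.png

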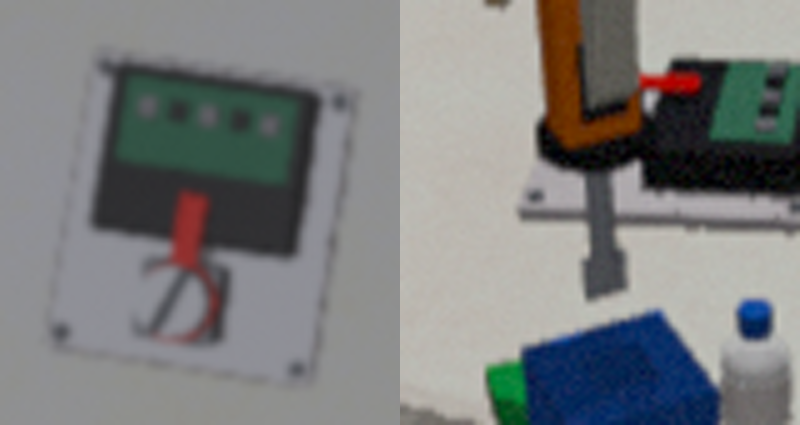

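Emit:
apply_moves --series '[[[1.9,0,5],[0,0,-0.01]],[[0,0,15],[0,0,0]],[[0,0,20],[0,0,0]],[[0,0,20],[0,0,0]],[[0,0,20],[0,0,0]],[[0,0,15],[0,0,0]],[[0,0,10],[0,0,0]],[[0,0,6],[0,0,0]],[[0,0,4],[0,0,0]],[[0,0,2],[0,0,0]],[[0,0,1],[0,0,0]],[[0,0,0],[0,0,0]]]'

```text
t: 20.0
tool_pos: [0.4999, -0.1807, 0.3084]
orientation: [3.061, 0.702, 0.001]
force: [0.2, -0.2, -2.4]
opening: 0.0257
gripper_force: 55.0
```

```bash
python3 -c "
from h import *
go(.4996,-.1813,.3067,25.6)"
```

```text
t 20.0 pos [ 0.4999 -0.1807  0.3084] yaw 25.83 F [ 0.19 -0.15 -2.36] open 0.0257 q6 0.677
shift in tool now mm [-0.6  0.4  1.7] turn [ 0.0009 -0.0008  0.0041]
```

Emit:
apply_moves --series '[[[0,0,0.8],[0,0,0]],[[0,0,0.7],[0,0,0]],[[0,0,0],[0,0,0]],[[0,0,0],[0,0,0]]]'

```text
t: 20.33
tool_pos: [0.4998, -0.1808, 0.3067]
orientation: [3.062, 0.702, 0.001]
force: [0.5, -1.0, -0.8]
opening: 0.0257
gripper_force: 55.0
```

Emit:
apply_moves --series '[[[0,0,0],[0,0,0]],[[0,0,0],[0,0,0]],[[0,0,0],[0,0,0]],[[0,0,0],[0,0,0]],[[0,0,0],[0,0,0]],[[0,0,0],[0,0,0]],[[0,0,0],[0,0,0]],[[0,0,0],[0,0,0]],[[0,0,0],[0,0,0]],[[0,0,0],[0,0,0]],[[0,0,0],[0,0,0]],[[0,0,0],[0,0,0]]]' --claw 1

```text
t: 21.33
tool_pos: [0.4997, -0.1807, 0.3062]
orientation: [3.062, 0.702, 0.0]
force: [0.5, -0.4, 0.5]
opening: 0.0927
gripper_force: 0.0
```

Emit:
apply_moves --series '[[[0,0,-5],[0,0,0]],[[0,0,-10],[0,0,0]],[[0,0,-20],[0,0,0]],[[0,0,-30],[0,0,0]],[[0,0,-30],[0,0,0]],[[0,0,-20],[0,0,0]],[[-25,15,0],[0,0,0]],[[-35,20,0],[0,0,0]],[[-35,20,0],[0,0,0]],[[-35,20,0],[0,0,0]],[[-25,15,0],[0,0,0]],[[0,0,0],[0,0,0]]]'

```text
t: 22.33
tool_pos: [0.3966, -0.3328, 0.4225]
orientation: [3.061, 0.695, -0.001]
force: [-0.3, 0.2, 0.1]
opening: 0.0932
gripper_force: 0.0
```

```bash
python3 - <<'E'
from h import *
go(.4996,-.1813,.3067,25.6)
p,d=robot.read_camera('top');tongue(p)
hsv=cv2.cvtColor(p,cv2.COLOR_BGR2HSV);P=cloud("top",d)
m=(hsv[...,0]<20)&(hsv[...,1]>150)&(P[...,2]>.163)&(P[...,2]<.18)&(abs(P[...,1]+.18)<.06)&(abs(P[...,0]-.5)<.06)
w=P[m];print(len(w),w.mean(0),cv2.minAreaRect((w[:,:2]*1000).astype(np.float32)))
s=robot.read_camera("side")[0]
cv2.imwrite("pics/end.png",np.hstack([cv2.resize(p[150:270,165:375],(420,240)),cv2.resize(s[120:300,150:330],(240,240))]))
E
```

```text
t 22.33 pos [ 0.3966 -0.3328  0.4225] yaw 25.57 F [-0.3   0.16  0.06] open 0.0932 q6 0.328
shift in tool now mm [158.5 -92.5 115.4] turn [ 0.0023  0.0013 -0.0005]
tongue 80 [0.5245 0.1517] axis yaw -6.8 radial yaw -12.8 ((523.8134765625, 151.8725128173828), (18.264366149902344, 35.864837646484375), 80.50517272949219)
115 [ 0.49838201 -0.17891137  0.17046574] ((499.2803955078125, -179.47679138183594), (32.934364318847656, 24.192771911621094), 24.574148178100586)
```

View pics/end.png

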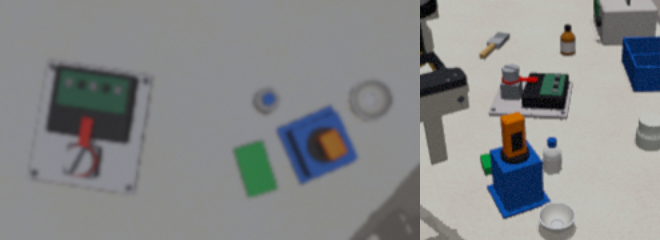

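The picture shows the driver upright in its stand, the tongue home over the module and the bystanders where they were.

```bash
python3 -c "
from plant import robot
print(robot.close_job())"
```

```text
the job is handed in; nothing more can be done
None
```

The lock is turned fully home to its stop with the red tongue over the module, the screwdriver is back upright in its blue stand and released, and the job is handed in at about 22 s.

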